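# Index a welding turntable to the yellow-tagged notch

## Robot

A 6-joint arm with a two-finger parallel gripper is mounted at the origin on the work surface. World frame = base frame: x ahead of the robot, y to its left, z up, the work surface at z = 0. Lengths are in mm, angles in rad, forces in N, time in s.
With the tool pointing down it reaches from about 275 to 1000 mm from the base axis. Payload 8.4 kg.
Tool frame: the origin (TCP) lies on the mounting face of the last link; the fingertips stand 173 mm ahead of it and the grasp point (between the pads) lies 155 mm ahead of it; z points along the fingers, y is the direction in which the jaws open and shut (so a half turn about z gives the same grasp; the last joint's range is limited). The gripper opens to 85 mm and grips with 20 to 120 N. Pads are 22 mm wide; open, the fingers measure 114 mm over their backs; the gripper's body (76 mm by 85 mm) begins 54 mm behind the grasp point. The pads swing forward as they close: fully open they stand 13 mm farther back than shut.
Start: joints at [1.18, 0.353, 1.633, -0, 1.155, -0.002], TCP at [236.923, 578.357, 404.681] pointing down, gripper open.
Joint ranges: [-2.63, 2.63], [-0.92, 2.1], [0.06, 2.66], [-1.3, 4.44], [0, 2.69], [-3.02, 3.02]. Speed limits (rad/s): [2.22, 2.22, 2.79, 3.14, 3.14, 3.14].

## Interface

Orientations are given as [roll, pitch, yaw] about the fixed x, y, z axes, in that order (R = Rz(yaw) Ry(pitch) Rx(roll)).
In Python, from rig import readout, imaging, ticket gives the robot as it stands.
- The arm moves only by the tool step_arm, never from a script. Its argument "deltas" is a list of rows, each an object with "translation": the shift along the tool's x, y, z in cm, a list of three; "rot": the turn, a rotation vector about the tool's x, y, z in rad, a list of three. In form: [{"translation": [x, y, z], "rot": [rx, ry, rz]}, ...]. A call has 1 to 8 rows; each row is the pose to reach, as a shift and turn from the pose commanded when the call began, along the tool's axes at that moment; what a row does not reach only later rows make up. A row lasts 1/8 s, in which the tool goes at most 62.5 mm and 10.7 degrees, less where a joint would pass 70% of its speed; a pose out of reach is approached as far as the arm can. A call with a gripper value outside its range is refused whole. "grip" is the closure in counts, from 0 (fully open) to 255 (shut), set as the call begins (left out, the last holds). The fingers move at their own pace and stop on an object; "squeeze" is the grip in N (left out, the last holds). Time passes only in rows, so rows that repeat a pose let the fingers close. It gives the time, the measured TCP pose, the force and the opening at its end, in the units of the state.
- readout.sense(): the state, without advancing time (a new reading comes with each control period).
- imaging.grab_frame(name): name is "scene" or "top" or "wrist"; returns a dict with "image" (480x640x3 uint8, red, green, blue), "camera_matrix" (3x3 intrinsics, pixels), "world_to_cam" (4x4, takes a point from world to camera coordinates). Camera axes: x right, y up, looking along -z (the intrinsics and any distortion apply to the point x, -y, -z); pixel columns grow to the right and rows downward; lengths in mm; the calibration is good to about 2 mm. A picture is of the moment at which its call begins. There is no depth.
- ticket.sign_off(): hands the job in, once; it reports no verdict.
The state is a dict: "clock": time; "qpos": joint angles; "qvel": joint speeds; "joint_efforts": joint torques, N m; "eef_pos": TCP position; "tcp_rot": TCP orientation; "contact_force": force on the tool from outside, world axes, zero at the start; "wrist_torque": the same for the moment, N m; "opening": opening from 0.0 (shut) to 1.0 (fully open).
Only numpy, scipy, OpenCV 4.12 (cv2) and the standard library are available. Lean on these libraries where they do the work, as an engineer would, in place of code of your own. Each camera call takes 0.05 s, during which the arm holds its last target.

## Task

The pipe coupon on the welding turntable has to be turned for its next tack: pull the red sprung knob up until its pin is clear of its notch, swing the index arm towards the yellow tag, past the middle notch, and let the pin snap fully home in the outer notch, the last one before the tag. The tag only shows roughly where that notch is, so find it by feel, and never force the pin hard against the ring or the sides of a notch. Let go of the knob, leave the coupon standing where it is on the faceplate, and do not disturb the brick, the pipe offcut or the grinder.

Things in the scene. Friction and masses are not known exactly. Their poses are not given: they have to be found in the camera images.
- ring: Blue cast base of the turntable, a disc 376 mm across and 30 mm high, bolted to the bench. Origin: centre of its underside, on the turntable's upright axis; its x axis points to the start notch. On it stands a raised index rim, 30 mm wide (radius 120 to 150 mm), flat top 43 mm above the bench, running 83 degrees either way from the x axis, unbroken but for its notches.
- start_notch (a point): Middle of the start notch at the level of the rim's top, 135 mm from the axis. All notches are 15 mm long along the rim and over 12 mm deep. On each side of this one: a middle notch (not wanted) 23 degrees on, and one outer notch in a bright adjustable shoe, 45 to 60 degrees on; its exact place differs each time and is not measured.
- pin: Round brass index pin, 12 mm across with a flat end, fixed under the red knob; it goes up and down with the knob through the tip of the index arm, 135 mm from the turntable axis. Origin on the pin's axis, at bench level when the pin is seated. Clearance in a notch is about 1.5 mm either way.
- plunger (a joint): Height of knob and pin above fully home, m: 0 = home in a notch, 0.012 = resting on top of the rim, 0.022 = upper stop. The spring pushes down with 6 N at 0, rising to 10 N at 0.020. The pin is clear of the rim above 0.013. The pin's drop is damped: it takes about 0.15 s to snap down, so drag it slowly (under 30 mm/s) when looking for a notch.
- turntable (a joint): Angle of the faceplate and index arm about the upright axis relative to the ring's x axis, rad, anticlockwise from above positive; 0 at the start, stops at -1.25 and 1.25. It turns with light friction (about 1.5 N at the knob) and stays where it is left.
- knob (a point): Middle of the red upright round knob, 30 mm across and 44 mm tall; this point lies on its axis, 22 mm below its top and 94 mm above the bench when the pin is home. Below the knob are 3 mm of pin and then the arm's collar, 34 mm across, its top 69 mm above the bench. The knob does not turn relative to the arm.
- pin_tip (a point): Centre of the flat lower end of the pin, 63 mm under point knob.
- tag_yellow: Yellow round tag, 17 mm across and 5 mm thick, fixed on the blue base 173 mm from the axis, just outside the rim, on the left or the right side. Origin: centre of its underside. It marks the wanted outer notch only roughly: the notch's bearing from the axis lies 0.03 to 0.29 rad (4 to 39 mm along the rim) short of the tag's, coming from the start notch.
- tag_white: White round tag like the yellow one, marking the outer notch on the other side, which is not wanted.
- faceplate (a point): Centre of the top of the round steel faceplate, 160 mm across, 62 mm above the bench, on the turntable axis; it turns with the index arm.
- coupon: Loose steel pipe coupon, 89 mm across, 70 mm tall, standing on the middle of the faceplate and riding round with it. Origin: centre of its underside. Its top is 132 mm above the bench.
- firebrick: Loose yellow firebrick, 100 x 200 x 60 mm. Origin: centre of its underside.
- offcut: Loose dark pipe offcut, 76 mm across, 55 mm tall, standing. Origin: centre of its underside.
- grinder: Loose yellow angle grinder lying on the bench, 250 mm long, 110 mm high at its disc. Origin: on the bench under its middle.

How it is judged:
By the outcome, as a careful person would: the job done as asked, in the order asked, and still so for the second after the job is handed in, with the robot touching nothing.
It also fails if it takes over 48 s, if anything falls off the work surface, if the arm or the gripper's body presses on something with over 40 N, if the wrist force passes 120 N, or if a joint passes its speed limit or range.

## Working session

There is one attempt and no reset: what is moved stays moved. The work goes in short steps, Python scripts to look and compute and a tool call to move; the robot and the scene stay as the last step left them, time stands still between calls to the robot, and variables do not carry over. Pictures are saved under pics/ and viewed, and the job is handed in when it is done.

Besides the shell and the picture viewer there is one more tool, called after ">>>" by a JSON object that holds its "api" and its "payload", one argument or row to a line. step_arm: Moves the arm, as the interface text tells. Its arguments: {"type":"object","properties":{"deltas":{"type":"array","items":{"type":"object","properties":{"translation":{"type":"array","items":{"type":"number"}},"rot":{"type":"array","items":{"type":"number"}}}}},"grip":{"type":"number"},"squeeze":{"type":"number"}},"required":["deltas"]}

```bash
mkdir -p pics; ls
cat > h.py <<'E'
import numpy as np, cv2
from rig import readout, imaging, ticket
def grab(n,f):
    d=imaging.grab_frame(n); cv2.imwrite('pics/'+f,cv2.cvtColor(d['image'],cv2.COLOR_RGB2BGR))
    np.savez('pics/'+f[:-4]+'.npz',**{k:np.array(v) for k,v in d.items()}); return d
def ray(d,u,v):
    K=np.array(d['camera_matrix']);T=np.array(d['world_to_cam'])
    p=np.linalg.inv(K)@[u,v,1]; c=np.array([p[0],-p[1],-p[2]]); R=T[:3,:3]
    return -R.T@T[:3,3], R.T@c
def onz(d,u,v,z):
    o,r=ray(d,u,v); return o+r*(z-o[2])/r[2]
E
python3 - <<'E'
from h import *
s=readout.sense(); print(s)
for n in('scene','top','wrist'):
    d=grab(n,n+'1.png'); print(n,list(d.keys()),np.round(ray(d,320,240),2).tolist(),np.array(d['camera_matrix']).tolist())
E
```

```text
pics
{'clock': 0.0, 'qpos': array([ 1.17957008e+00,  3.53681624e-01,  1.63415837e+00,  1.07582775e-05,
        1.15522441e+00, -2.35555833e-03]), 'qvel': array([ 5.25220797e-05, -7.77411494e-04, -2.95163466e-04,  1.62752727e-03,
        6.09166931e-04, -7.30204793e-04]), 'joint_efforts': array([-7.51951611e-04, -6.05238175e+01, -3.42074883e+01, -9.03895830e-05,
        9.32738709e-03, -3.56980280e-06]), 'eef_pos': array([236.84376551, 578.11995378, 403.93023193]), 'tcp_rot': array([-3.14012093e+00, -1.33029589e-05,  2.75271760e+00]), 'contact_force': array([0.70350825, 0.65948945, 0.86503894]), 'wrist_torque': array([ 0.00340323, -0.01640885,  0.00740227]), 'opening': 1.0025874823682712}
scene ['image', 'camera_matrix', 'world_to_cam'] [[975.96, 447.05, 1116.82], [-0.33, -0.38, -0.87]] [[452.1153537928142, 0.0, 313.0404103038808], [0.0, 452.1153537928142, 240.80519975895172], [0.0, 0.0, 1.0]]
top ['image', 'camera_matrix', 'world_to_cam'] [[440.59, -39.29, 1374.35], [0.13, 0.01, -0.99]] [[524.7873249651972, 0.0, 312.6309311767192], [0.0, 524.7873249651972, 233.70631652338824], [0.0, 0.0, 1.0]]
wrist ['image', 'camera_matrix', 'world_to_cam'] [[175.79, 602.71, 373.58], [0.25, -0.08, -0.96]] [[350.02979453133383, 0.0, 310.4444893704963], [0.0, 350.02979453133383, 239.17854428108677], [0.0, 0.0, 1.0]]
```

View pics/scene1.png

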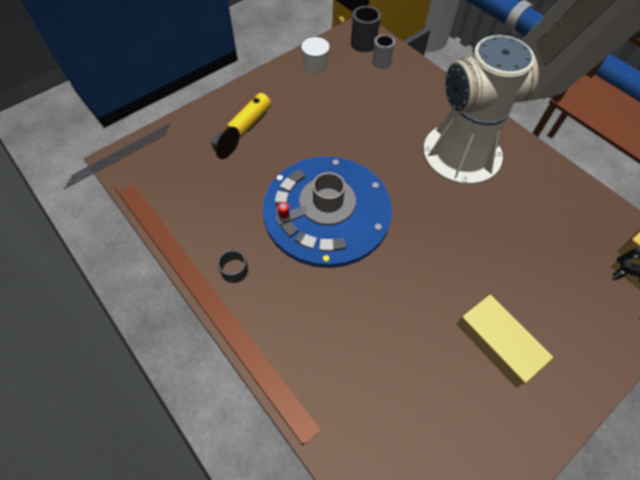

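View pics/top1.png

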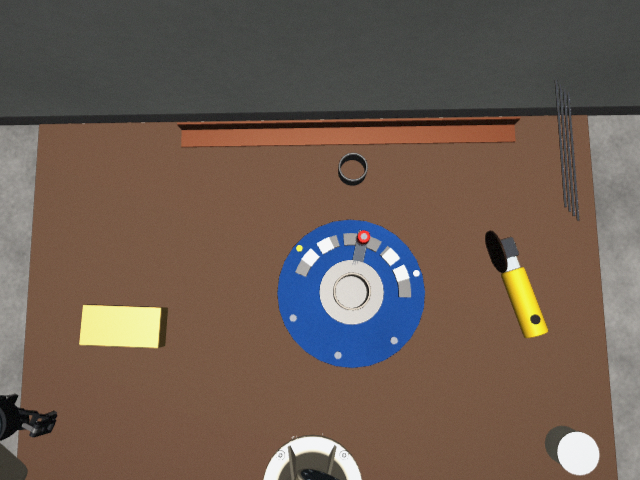

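View pics/wrist1.png

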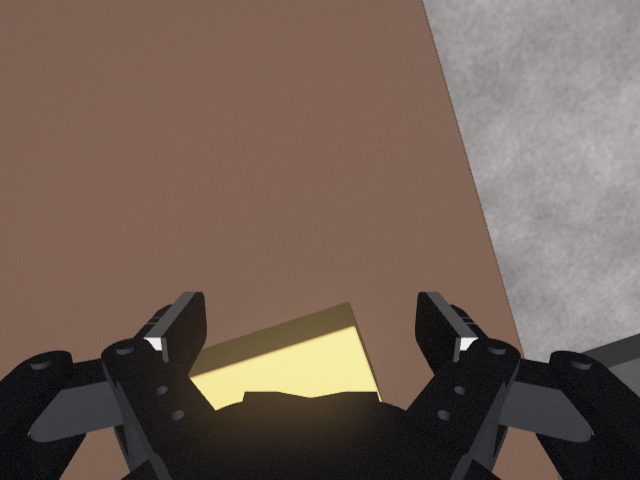

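Run:
```python
from h import *
for n in('top','scene'):
    d=dict(np.load(f'pics/{n}1.npz')); im=d['image']; hsv=cv2.cvtColor(im,cv2.COLOR_RGB2HSV)
    H,S,V=[hsv[...,i].astype(int) for i in range(3)]
    box=np.zeros(H.shape,bool)
    if n=='top': box[210:380,260:440]=1
    else: box[140:280,250:400]=1
    def cents(m,z,amin=6):
        k,l,st,c=cv2.connectedComponentsWithStats((m&box).astype(np.uint8))
        for i in range(1,k):
            if st[i,4]>=amin: print('  ',st[i].tolist(),c[i].round(1),onz(d,*c[i],z).round(1))
    blue=(H>105)&(H<130)&(S>120)&(V>50)&box
    cn,_=cv2.findContours(blue.astype(np.uint8),cv2.RETR_EXTERNAL,cv2.CHAIN_APPROX_NONE); cn=max(cn,key=cv2.contourArea)[:,0]
    P=np.array([onz(d,u,v,30)[:2] for u,v in cv2.convexHull(cn)[:,0]])
    A=np.c_[2*P,np.ones(len(P))]; s=np.linalg.lstsq(A,(P**2).sum(1),rcond=None)[0]
    print(n,'ring',s[:2],np.sqrt(s[2]+s[:2]@s[:2]))
    print(' red');cents(((H<8)|(H>172))&(S>150)&(V>80),116)
    print(' yel');cents((H>22)&(H<38)&(S>120)&(V>120),35,3)
    print(' white');cents((S<40)&(V>190),35,3)
    b=im[205:375,270:435] if n=='top' else im[140:280,250:405]
    cv2.imwrite(f'pics/{n}1z.png',cv2.resize(b[...,::-1],None,fx=4 if n=='scene' else 3.5,fy=4 if n=='scene' else 3.5,interpolation=cv2.INTER_CUBIC))
```

```text
top ring [ 478.28211499 -102.46740257] 186.33370947704017
 red
   [357, 231, 13, 12, 80] [363.2 236.7] [ 608.1 -131.4  116. ]
 yel
   [297, 245, 5, 6, 27] [299.  247.8] [591.8  28.1  35. ]
 white
   [361, 234, 6, 5, 25] [363.4 236.1] [ 620.4 -137.8   35. ]
   [317, 237, 17, 17, 166] [325.3 245. ] [598.4 -39.5  35. ]
   [302, 249, 17, 17, 169] [310.  257.3] [ 5.67e+02 -1.00e-01  3.50e+01]
   [382, 248, 17, 17, 169] [390.2 256.2] [ 567.8 -205.    35. ]
   [320, 260, 63, 64, 2936] [350.8 292. ] [ 477.8 -102.9   35. ]
   [393, 265, 16, 17, 170] [400.9 273.2] [ 524.3 -230.8   35. ]
   [413, 270, 6, 6, 31] [415.7 272.7] [ 525.2 -268.3   35. ]
   [290, 315, 6, 6, 30] [292.5 317.6] [414.6  45.   35. ]
   [391, 337, 6, 7, 31] [393.7 340. ] [ 357.7 -208.    35. ]
   [335, 352, 6, 6, 28] [337.6 354.8] [322.3 -67.3  35. ]
scene ring [481.42857839 -97.97338815] 187.7997753750649
 red
   [278, 203, 11, 10, 53] [282.4 208.4] [ 614.8 -126.4  116. ]
 yel
   [323, 256, 6, 5, 20] [325.7 257.8] [591.6  28.9  35. ]
 white
   [277, 176, 6, 4, 18] [279.3 177.4] [ 525.3 -267.8   35. ]
   [282, 179, 12, 10, 73] [287.3 183.4] [ 520.2 -234.9   35. ]
   [276, 192, 11, 10, 83] [281.  196.2] [ 562.8 -209.5   35. ]
   [302, 235, 13, 11, 96] [308.5 240.3] [593.4 -43.1  35. ]
   [320, 239, 12, 10, 105] [325.9 243.7] [563.2  -4.4  35. ]
```

View pics/top1z.png

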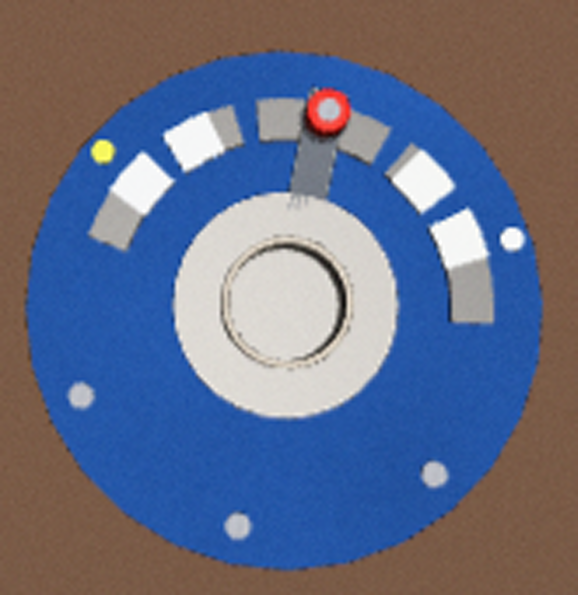

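View pics/scene1z.png

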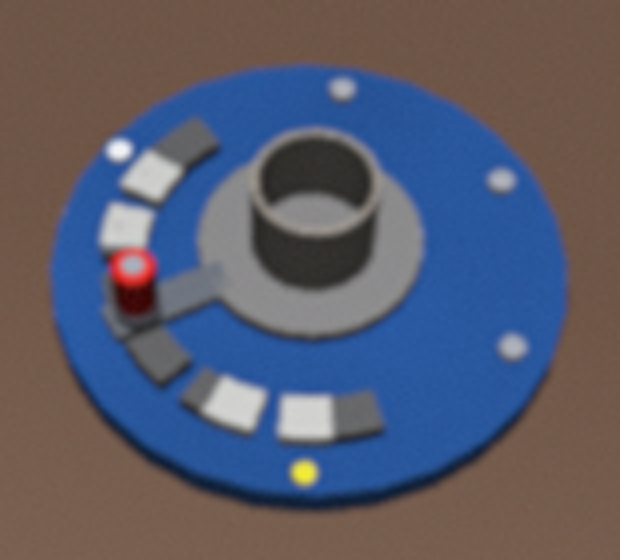

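Run:
```python
from h import *
dt=dict(np.load('pics/top1.npz'));ds=dict(np.load('pics/scene1.npz'))
def tri(a,b):
    M=np.zeros((3,3));v=np.zeros(3)
    for d,p in((dt,a),(ds,b)):
        o,r=ray(d,*p);r/=np.linalg.norm(r);Q=np.eye(3)-np.outer(r,r);M+=Q;v+=Q@o
    return np.linalg.solve(M,v)
C=np.array([478,-102])
def pol(p): q=p[:2]-C; return np.hypot(*q).round(1),np.arctan2(q[1],q[0]).round(4)
# knob top centre: grey disc in top view
# 3.5/4 zoom coords -> px
kt=(363.4,236.1); ks=(250+133/4,140+264/4)
k=tri(kt,ks);print('knobtop',k,pol(k), pol(onz(dt,*kt,116)))
for n,a,b in(('A',(325.3,245),(308.5,240.3)),('B',(310,257.3),(325.9,243.7)),('wA',(390.2,256.2),(281,196.2)),('wB',(400.9,273.2),(287.3,183.4))):
    p=onz(dt,*a,43);q=onz(ds,*b,43);print(n,p.round(1),pol(p),q.round(1),pol(q))
print('tagY',pol(onz(dt,299,247.8,35)),'tagW',pol(onz(dt,415.7,272.7,35)))
# rim profile by bearing at r=135 in top
im=dt['image'];T=dt['world_to_cam'];K=dt['camera_matrix']
row=[]
for th in np.arange(-1.7,1.35,0.02):
    px=[]
    for r in (130,135,140):
        w=np.array([C[0]+r*np.cos(th),C[1]+r*np.sin(th),43,1]);c=T@w
        u=K@[c[0],-c[1],-c[2]];u=u[:2]/u[2]
        px.append(cv2.getRectSubPix(im,(1,1),tuple(u.astype(float)))[0,0].astype(int))
    m=np.mean(px,0); row.append((round(th,2),int(m[0]),int(m[2])))
print(row)
```

```text
knobtop [ 608.93480934 -131.2808489   116.4391316 ] (np.float64(134.2), np.float64(-0.22)) (np.float64(134.8), np.float64(-0.2228))
A [597.4 -39.6  43. ] (np.float64(134.7), np.float64(0.4816)) [596.3 -39.3  43. ] (np.float64(133.9), np.float64(0.4872))
B [ 5.662e+02 -3.000e-01  4.300e+01] (np.float64(134.6), np.float64(0.8561)) [566.1  -1.1  43. ] (np.float64(133.9), np.float64(0.8529))
wA [ 567.1 -204.    43. ] (np.float64(135.4), np.float64(-0.8526)) [ 565.9 -204.6   43. ] (np.float64(135.1), np.float64(-0.8626))
wB [ 523.8 -229.7   43. ] (np.float64(135.6), np.float64(-1.2267)) [ 523.6 -229.8   43. ] (np.float64(135.7), np.float64(-1.228))
tagY (np.float64(172.8), np.float64(0.8521)) tagW (np.float64(172.9), np.float64(-1.2943))
[(np.float64(-1.7), 37, 163), (np.float64(-1.68), 66, 152), (np.float64(-1.66), 145, 154), (np.float64(-1.64), 164, 159), (np.float64(-1.62), 164, 159), (np.float64(-1.6), 164, 159), (np.float64(-1.58), 164, 159), (np.float64(-1.56), 165, 159), (np.float64(-1.54), 165, 158), (np.float64(-1.52), 164, 159), (np.float64(-1.5), 164, 159), (np.float64(-1.48), 
[... 3546 characters left out ...]
t64(0.88), 246, 247), (np.float64(0.9), 245, 247), (np.float64(0.92), 245, 247), (np.float64(0.94), 245, 247), (np.float64(0.96), 244, 245), (np.float64(0.98), 214, 213), (np.float64(1.0), 179, 174), (np.float64(1.02), 174, 168), (np.float64(1.04), 173, 167), (np.float64(1.06), 174, 168), (np.float64(1.08), 174, 168), (np.float64(1.1), 175, 168), (np.float64(1.12), 174, 168), (np.float64(1.14), 174, 169), (np.float64(1.16), 176, 169), (np.float64(1.18), 175, 167), (np.float64(1.2), 173, 166), (np.float64(1.22), 130, 153), (np.float64(1.24), 58, 162), (np.float64(1.26), 37, 166), (np.float64(1.28), 37, 166), (np.float64(1.3), 36, 166), (np.float64(1.32), 37, 166), (np.float64(1.34), 36, 167)]
```

```bash
cat >> h.py <<'E'
from scipy.spatial.transform import Rotation as Ro
C=np.array([478,-102.]);TH0=-0.2235
def delta(p,yaw,s=None):
    s=s or readout.sense(); R=Ro.from_euler('xyz',s['tcp_rot'])
    t=R.inv().apply(np.array(p)-s['eef_pos'])/10
    Rt=Ro.from_euler('xyz',[np.pi,0,yaw]); rv=(R.inv()*Rt).as_rotvec()
    return t.round(3),rv.round(4)
def at(phi,z,r=135): # turntable angle -> TCP pose
    b=TH0+phi; return [C[0]+r*np.cos(b),C[1]+r*np.sin(b),z],np.pi+b
def show(phi,z,r=135): print(*delta(*at(phi,z,r)))
E
python3 - <<'E'
from h import *
show(0,380)
E
```

```text
[-61.413 -51.582   2.47 ] [-1.100e-03 -1.000e-04 -1.652e-01]
```

>>> {"api": "step_arm", "payload": {
  "deltas": [
    {"translation": [-61.4, -51.6, 2.4], "rot": [0, 0, -0.165]},
    {"translation": [-61.4, -51.6, 2.4], "rot": [0, 0, -0.165]},
    {"translation": [-61.4, -51.6, 2.4], "rot": [0, 0, -0.165]},
    {"translation": [-61.4, -51.6, 2.4], "rot": [0, 0, -0.165]},
    {"translation": [-61.4, -51.6, 2.4], "rot": [0, 0, -0.165]},
    {"translation": [-61.4, -51.6, 2.4], "rot": [0, 0, -0.165]},
    {"translation": [-61.4, -51.6, 2.4], "rot": [0, 0, -0.165]},
    {"translation": [-61.4, -51.6, 2.4], "rot": [0, 0, -0.165]}
  ],
  "grip": 0,
  "squeeze": 30
}}

```text
clock: 1.15
eef_pos: [469.7, 133.8, 389.8]
tcp_rot: [3.141, 0.0, 2.918]
contact_force: [1.3, 0.7, 1.4]
opening: 1.001
```

Run:
```python
from h import *
show(0,380);s=readout.sense();print(s['clock'],s['eef_pos'],s['tcp_rot'],s['qpos'])
```

```text
[-19.547 -22.808   0.98 ] [ 0.0003  0.0004 -0.0003]
1.15 [469.65462245 133.84510637 389.79338116] [3.14130765e+00 3.57026843e-04 2.91783571e+00] [ 2.74527251e-01  1.55868794e-01  1.93428828e+00  9.18535242e-05
  1.05098576e+00 -1.07255779e+00]
```

>>> {"api": "step_arm", "payload": {
  "deltas": [
    {"translation": [-19.5, -22.8, 1.0], "rot": [0, 0, 0]},
    {"translation": [-19.5, -22.8, 1.0], "rot": [0, 0, 0]},
    {"translation": [-19.5, -22.8, 1.0], "rot": [0, 0, 0]},
    {"translation": [-19.5, -22.8, 1.0], "rot": [0, 0, 0]},
    {"translation": [-19.5, -22.8, 1.0], "rot": [0, 0, 0]},
    {"translation": [-19.5, -22.8, 1.0], "rot": [0, 0, 0]},
    {"translation": [-19.5, -22.8, 1.0], "rot": [0, 0, 0]}
  ]
}}

```text
clock: 2.02
eef_pos: [608.2, -129.6, 379.2]
tcp_rot: [3.141, -0.001, 2.917]
contact_force: [0.3, -0.2, -0.5]
opening: 1.0
```

Run:
```python
from h import *
d=grab('wrist','w2.png');show(0,252);s=readout.sense();print(s['clock'],s['eef_pos'],s['contact_force'],s['qpos'])
im=d['image'];hsv=cv2.cvtColor(im,cv2.COLOR_RGB2HSV);H,S,V=[hsv[...,i].astype(int) for i in range(3)]
m=((H<8)|(H>172))&(S>130)&(V>50)
ys,xs=np.nonzero(m);print(xs.min(),xs.max(),ys.min(),ys.max())
```

```text
[-0.228 -0.252 12.741] [ 0.0003 -0.0011 -0.    ]
2.075 [ 608.11114588 -129.02630833  379.41167193] [-0.43949871 -0.3510885   0.11373423] [-2.11576821e-01  3.72217089e-01  1.66488612e+00  3.65459641e-04
  1.10558681e+00 -1.55903583e+00]
90 636 220 479
```

View pics/w2.png

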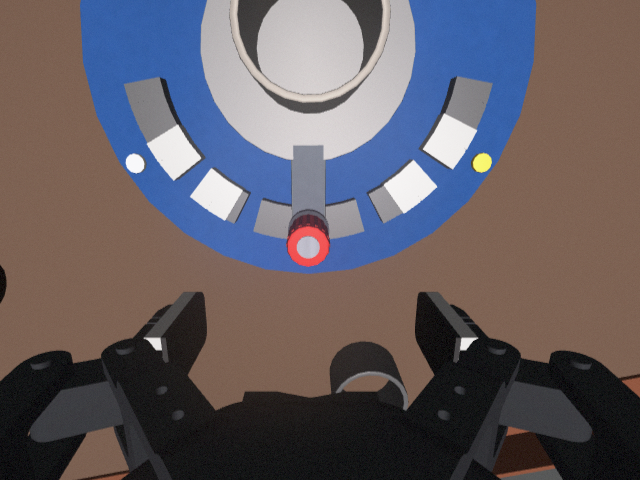

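Run:
```python
from h import *
d=dict(np.load('pics/w2.npz'))
im=d['image'];hsv=cv2.cvtColor(im,cv2.COLOR_RGB2HSV);H,S,V=[hsv[...,i].astype(int) for i in range(3)]
red=(((H<8)|(H>172))&(S>130)&(V>170)); red[:200]=0;red[290:]=0;red[:,:250]=0;red[:,370:]=0
cn,_=cv2.findContours(red.astype(np.uint8),0,1);c=max(cn,key=cv2.contourArea);(u,v),r=cv2.minEnclosingCircle(c);print(u,v,r)
p=onz(d,u,v,116);q=p[:2]-C;print(p,np.hypot(*q),np.arctan2(q[1],q[0]))
w=((S<40)&(V>200));w[:, :]&=True
k,l,st,c=cv2.connectedComponentsWithStats(w.astype(np.uint8))
for i in range(1,k):
    if st[i,4]>100:
        p=onz(d,*c[i],43);q=p[:2]-C;print(st[i],p.round(1),np.hypot(*q).round(1),np.arctan2(q[1],q[0]).round(4))
```

```text
307.9085388183594 244.743896484375 21.361696243286133
[ 608.46695794 -131.92703919  116.        ] 133.8553502434976 -0.2254833059424625
[ 233    0  154  101 1259] [ 484.7 -101.    43. ] 6.8 0.1501
[ 261   20  101   74 4546] [ 481.2 -100.3   43. ] 3.6 0.4902
[ 232   74  166   85 6989] [ 527.1 -107.2   43. ] 49.3 -0.1052
[ 423  114   54   55 1595] [ 5.665e+02 -5.000e-01  4.300e+01] 134.7 0.8536
[ 147  125   54   55 1557] [ 523.4 -229.8   43. ] 135.6 -1.2292
[126 154  18  19 270] [ 524.8 -265.2   43. ] 169.8 -1.2912
[ 384  160   53   53 1465] [597.1 -39.   43. ] 134.7 0.4864
[ 190  169   52   51 1427] [ 566.  -204.8   43. ] 135.3 -0.863
[297 237  20  21 257] [ 630.9 -138.3   43. ] 157.1 -0.2329
[147 338  15  12 116] [ 692.7 -306.1   43. ] 296.2 -0.7602
[460 338  16  12 120] [760.9  -8.3  43. ] 298.0 0.3199
```

>>> {"api": "step_arm", "payload": {
  "deltas": [
    {"translation": [-0.22, -0.26, 4.5], "rot": [0, -0.001, 0]},
    {"translation": [-0.22, -0.26, 8.5], "rot": [0, -0.001, 0]},
    {"translation": [-0.22, -0.26, 12.0], "rot": [0, -0.001, 0]},
    {"translation": [-0.22, -0.26, 12.7], "rot": [0, -0.001, 0]},
    {"translation": [-0.22, -0.26, 12.7], "rot": [0, -0.001, 0]}
  ]
}}

```text
clock: 2.7
eef_pos: [610.3, -132.1, 253.4]
tcp_rot: [3.142, 0.001, 2.919]
contact_force: [0.3, -0.1, -0.1]
opening: 1.0
```

Run:
```python
from h import *
d=grab('wrist','w3.png');show(0,252);s=readout.sense();print(s['clock'],s['eef_pos'],s['contact_force'])
```

```text
[0.111 0.018 0.21 ] [0.     0.0026 0.0005]
2.75 [ 610.68265158 -132.3476174   254.10729355] [ 0.88557911 -0.85712953 -0.17355491]
```

View pics/w3.png

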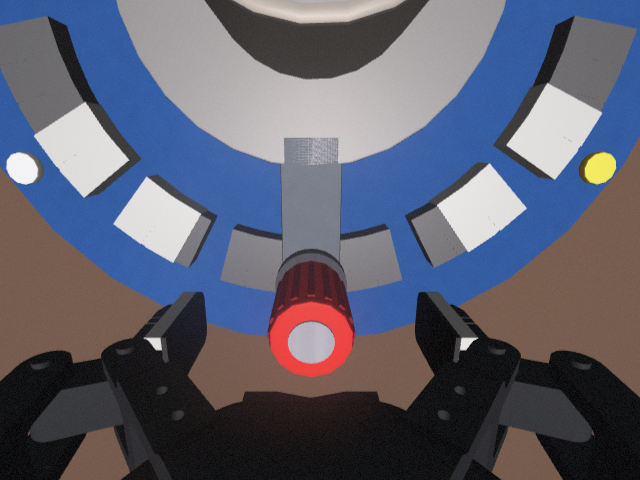

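>>> {"api": "step_arm", "payload": {
  "deltas": [
    {"translation": [0.05, 0, 0.1], "rot": [0, 0, 0]},
    {"translation": [0.05, 0, 0.1], "rot": [0, 0, 0]},
    {"translation": [0.05, 0, 0.1], "rot": [0, 0, 0]},
    {"translation": [0.05, 0, 0.1], "rot": [0, 0, 0]},
    {"translation": [0.05, 0, 0.1], "rot": [0, 0, 0]},
    {"translation": [0.05, 0, 0.1], "rot": [0, 0, 0]}
  ],
  "grip": 255,
  "squeeze": 30
}}

```text
clock: 3.5
eef_pos: [609.9, -132.8, 252.4]
tcp_rot: [3.141, 0.002, 2.918]
contact_force: [-0.0, 1.1, 6.4]
opening: 0.345
```

Run:
```python
from h import *
show(0,252);s=readout.sense();print(s['clock'],s['eef_pos'],s['contact_force'],s['wrist_torque'],s['opening'])
```

```text
[0.046 0.075 0.037] [ 0.0001  0.0018 -0.0005]
3.5 [ 609.9199489  -132.75152347  252.37047137] [-0.02964064  1.11888843  6.44615874] [ 0.09492321  0.22300566 -0.08883318] 0.34485913140619834
```

>>> {"api": "step_arm", "payload": {
  "deltas": [
    {"translation": [0, 0, -0.6], "rot": [0, 0, 0]},
    {"translation": [0, 0, -1.2], "rot": [0, 0, 0]},
    {"translation": [0, 0, -1.7], "rot": [0, 0, 0]},
    {"translation": [0, 0, -1.7], "rot": [0, 0, 0]}
  ]
}}

```text
clock: 4.0
eef_pos: [609.8, -132.7, 268.9]
tcp_rot: [3.142, 0.001, 2.918]
contact_force: [5.3, -0.8, -9.1]
opening: 0.345
```

Run:
```python
from h import *
d=grab('wrist','w4.png');d=grab('scene','s4.png')
show(0,269);s=readout.sense();print(s['clock'],s['eef_pos'],s['contact_force'],s['wrist_torque'],s['opening'])
b=d['image'][140:280,250:405];cv2.imwrite('pics/s4z.png',cv2.resize(b[...,::-1],None,fx=4,fy=4,interpolation=2))
```

```text
[ 0.028  0.078 -0.034] [-0.      0.0013 -0.0003]
4.1 [ 609.74290519 -132.74335386  268.65940379] [ 5.22891325 -0.4930212  -8.87354236] [-0.06405281 -0.77397998 -0.10387088] 0.3433695987676634
```

View pics/w4.png

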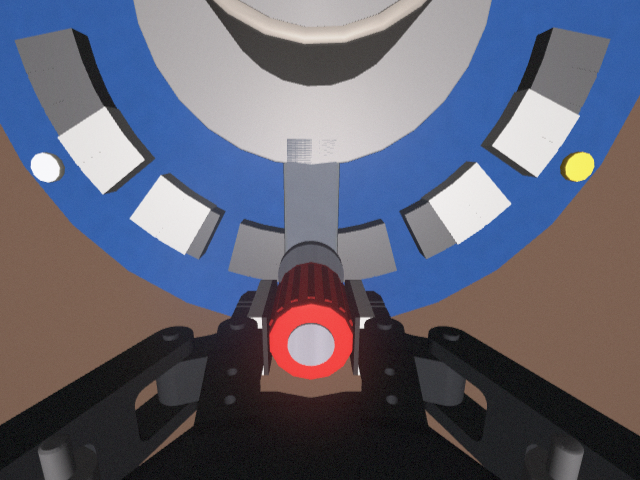

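View pics/s4z.png

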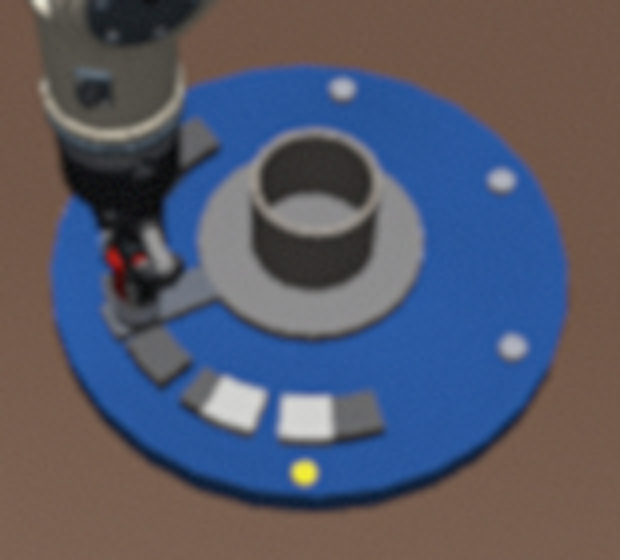

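Run:
```python
import numpy as np
for p in np.arange(.06,.5,.06): print(round(p,2),(13.5*(1-np.cos(p))).round(3),(13.5*np.sin(p)).round(3))
```

```text
0.06 0.024 0.81
0.12 0.097 1.616
0.18 0.218 2.417
0.24 0.387 3.209
0.3 0.603 3.99
0.36 0.865 4.756
0.42 1.173 5.505
0.48 1.526 6.234
```

>>> {"api": "step_arm", "payload": {
  "deltas": [
    {"translation": [0.006, 0.405, 0], "rot": [0, 0, -0.03]},
    {"translation": [0.055, 1.21, 0], "rot": [0, 0, -0.09]},
    {"translation": [0.15, 2.02, 0], "rot": [0, 0, -0.15]},
    {"translation": [0.3, 2.81, 0], "rot": [0, 0, -0.21]},
    {"translation": [0.49, 3.6, 0], "rot": [0, 0, -0.27]},
    {"translation": [0.73, 4.37, 0], "rot": [0, 0, -0.33]},
    {"translation": [0.865, 4.756, 0], "rot": [0, 0, -0.36]},
    {"translation": [0.865, 4.756, 0], "rot": [0, 0, -0.36]}
  ]
}}

```text
clock: 5.1
eef_pos: [612.0, -83.9, 268.6]
tcp_rot: [-3.142, 0.001, -3.004]
contact_force: [5.3, 1.1, -9.9]
opening: 0.336
```

```bash
cat >> h.py <<'E'
def stat():
    s=readout.sense();q=s['eef_pos'][:2]-C;b=np.arctan2(q[1],q[0]);er=q/np.hypot(*q);et=np.array([-er[1],er[0]]);f=s['contact_force']
    print('t',round(s['clock'],2),'phi',round(b-TH0,4),'r',np.hypot(*q).round(2),'z',s['eef_pos'][2].round(2),'yaw-b',round(((s['tcp_rot'][2]-b)%(2*np.pi))-np.pi,4),'Fr',(f[:2]@er).round(1),'Ft',(f[:2]@et).round(1),'Fz',f[2].round(1),'M',s['wrist_torque'].round(2),'op',round(s['opening'],3))
E
python3 - <<'E'
from h import *
stat()
E
```

```text
t 5.1 phi 0.358 r 135.22 z 268.6 yaw-b 0.0028 Fr 5.4 Ft 0.4 Fz -9.9 M [ 0.27 -0.93 -0.01] op 0.336
```

>>> {"api": "step_arm", "payload": {
  "deltas": [
    {"translation": [0.02, 0.675, 0], "rot": [0, 0, -0.05]},
    {"translation": [0.097, 1.616, 0], "rot": [0, 0, -0.12]},
    {"translation": [0.24, 2.55, 0], "rot": [0, 0, -0.19]},
    {"translation": [0.454, 3.47, 0], "rot": [0, 0, -0.26]},
    {"translation": [0.73, 4.37, 0], "rot": [0, 0, -0.33]},
    {"translation": [1.065, 5.255, 0], "rot": [0, 0, -0.4]},
    {"translation": [1.465, 6.11, 0], "rot": [0, 0, -0.47]},
    {"translation": [1.653, 6.472, 0], "rot": [0, 0, -0.5]}
  ]
}}

```text
clock: 6.1
eef_pos: [586.8, -21.8, 268.7]
tcp_rot: [-3.141, 0.002, -2.503]
contact_force: [5.9, 2.6, -10.1]
opening: 0.342
```

Run:
```python
from h import *
stat(); d=grab('wrist','w5.png'); grab('top','t5.png'); stat()
```

```text
t 6.1 phi 0.859 r 135.14 z 268.72 yaw-b 0.0028 Fr 6.3 Ft -1.4 Fz -10.1 M [ 0.52 -0.93 -0.08] op 0.342
t 6.2 phi 0.8602 r 135.12 z 268.69 yaw-b 0.0009 Fr 6.0 Ft 0.7 Fz -9.3 M [ 0.82 -0.84  0.11] op 0.342
```

View pics/w5.png

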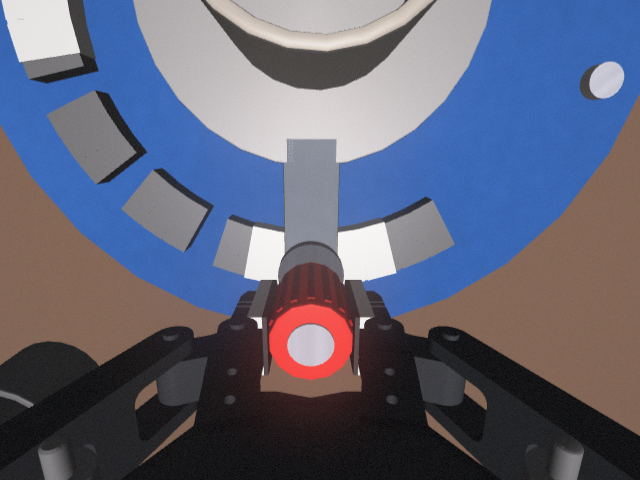

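>>> {"api": "step_arm", "payload": {
  "deltas": [
    {"translation": [0, 0, 0.15], "rot": [0, 0, 0]},
    {"translation": [0, 0, 0.3], "rot": [0, 0, 0]},
    {"translation": [0, 0, 0.38], "rot": [0, 0, 0]},
    {"translation": [0, 0, 0.38], "rot": [0, 0, 0]}
  ]
}}

```text
clock: 6.7
eef_pos: [586.8, -21.9, 264.8]
tcp_rot: [-3.141, 0.002, -2.505]
contact_force: [5.9, 5.1, -9.5]
opening: 0.343
```

Run:
```python
from h import *
stat()
```

```text
t 6.7 phi 0.8582 r 135.13 z 264.82 yaw-b 0.0018 Fr 7.8 Ft 0.6 Fz -9.5 M [ 0.82 -0.79 -0.03] op 0.343
```

Now open slightly so the spring rests the pin on the rim.

>>> {"api": "step_arm", "payload": {
  "deltas": [
    {"translation": [0, 0, 0], "rot": [0, 0, 0]},
    {"translation": [0, 0, 0], "rot": [0, 0, 0]},
    {"translation": [0, 0, 0], "rot": [0, 0, 0]},
    {"translation": [0, 0, 0], "rot": [0, 0, 0]}
  ],
  "grip": 150
}}

```text
clock: 7.2
eef_pos: [586.6, -22.7, 265.0]
tcp_rot: [-3.141, 0.001, -2.505]
contact_force: [-0.5, -0.2, -0.7]
opening: 0.412
```

Run:
```python
from h import *
stat(); d=grab('wrist','w6.png')
```

```text
t 7.2 phi 0.8545 r 134.49 z 265.04 yaw-b 0.0051 Fr -0.5 Ft 0.2 Fz -0.7 M [-0.01 -0.02 -0.06] op 0.412
```

View pics/w6.png

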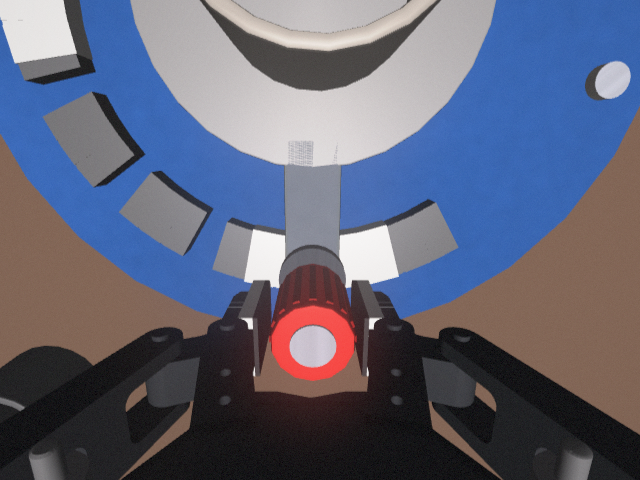

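>>> {"api": "step_arm", "payload": {
  "deltas": [
    {"translation": [0, 0.1, 0], "rot": [0, 0, -0.0074]},
    {"translation": [0, 0.2, 0], "rot": [0, 0, -0.0148]},
    {"translation": [0, 0.3, 0], "rot": [0, 0, -0.0222]},
    {"translation": [0, 0.4, 0], "rot": [0, 0, -0.03]}
  ]
}}

```text
clock: 7.75
eef_pos: [584.4, -19.6, 264.9]
tcp_rot: [-3.14, 0.001, -2.475]
contact_force: [2.1, -5.9, -1.3]
opening: 0.411
```

```bash
cat >> h.py <<'E'
def knob(f):
    d=grab('wrist',f);im=d['image'];hsv=cv2.cvtColor(im,cv2.COLOR_RGB2HSV);H,S,V=[hsv[...,i].astype(int) for i in range(3)]
    m=(((H<8)|(H>172))&(S>130)&(V>200)).astype(np.uint8);m[:300]=0;m[390:]=0
    m=cv2.morphologyEx(m,cv2.MORPH_OPEN,np.ones((3,3)))
    cn,_=cv2.findContours(m,0,1);c=max(cn,key=cv2.contourArea);x,y,w,h=cv2.boundingRect(c)
    print('knob box',x,y,w,h); 
    # grey cap
    g=((S<60)&(V>150)).astype(np.uint8);g[:y]=0;g[y+h:]=0;g[:,:x]=0;g[:,x+w:]=0
    k,l,st,c=cv2.connectedComponentsWithStats(g);i=1+np.argmax(st[1:,4]);print('cap',st[i],c[i].round(1))
E
python3 - <<'E'
from h import *
stat(); knob('w7.png')
E
```

```text
t 7.75 phi 0.8824 r 134.57 z 264.9 yaw-b 0.0082 Fr -2.0 Ft -5.9 Fz -1.3 M [-0.87 -0.28 -0.02] op 0.411
knob box 261 306 83 75
cap [ 279  326   47   41 1526] [302.  345.8]
```

>>> {"api": "step_arm", "payload": {
  "deltas": [
    {"translation": [0, 0.08, 0], "rot": [0, 0, -0.006]},
    {"translation": [0, 0.16, 0], "rot": [0, 0, -0.012]}
  ]
}}

```text
clock: 8.05
eef_pos: [583.6, -18.6, 264.9]
tcp_rot: [-3.139, 0.001, -2.463]
contact_force: [3.0, -4.8, -3.0]
opening: 0.413
```

Run:
```python
from h import *
stat(); knob('w8.png')
```

```text
t 8.05 phi 0.892 r 134.51 z 264.86 yaw-b 0.0103 Fr -0.6 Ft -5.6 Fz -3.0 M [-0.68 -0.31 -0.01] op 0.413
knob box 261 306 83 75
cap [ 279  326   47   41 1525] [302.  345.9]
```

>>> {"api": "step_arm", "payload": {
  "deltas": [
    {"translation": [0, 0.08, 0], "rot": [0, 0, -0.006]},
    {"translation": [0, 0.16, 0], "rot": [0, 0, -0.012]}
  ]
}}

```text
clock: 8.35
eef_pos: [582.3, -16.8, 264.8]
tcp_rot: [-3.141, 0.001, -2.451]
contact_force: [-0.3, -1.0, 1.1]
opening: 0.416
```

Run:
```python
from h import *
stat(); knob('w9.png')
```

```text
t 8.35 phi 0.9085 r 134.64 z 264.8 yaw-b 0.0055 Fr -0.9 Ft -0.6 Fz 1.1 M [-0.2  -0.17  0.04] op 0.416
knob box 266 300 76 60
cap [ 283  309   42   39 1284] [303.3 327.8]
```

>>> {"api": "step_arm", "payload": {
  "deltas": [
    {"translation": [0, -0.15, 0], "rot": [0, 0, 0.01]},
    {"translation": [0, -0.25, 0], "rot": [0, 0, 0.018]},
    {"translation": [0, -0.25, 0], "rot": [0, 0, 0.018]}
  ]
}}

```text
clock: 8.78
eef_pos: [583.9, -18.7, 264.9]
tcp_rot: [-3.141, 0.001, -2.47]
contact_force: [-0.0, -0.6, 0.7]
opening: 0.414
```

Run:
```python
from h import *
stat(); knob('w10.png')
```

```text
t 8.78 phi 0.8899 r 134.72 z 264.93 yaw-b 0.0055 Fr -0.4 Ft -0.5 Fz 0.7 M [ 0.03 -0.01 -0.01] op 0.414
knob box 273 300 76 60
cap [ 290  308   42   39 1286] [310.5 327.6]
```

View pics/w10.png

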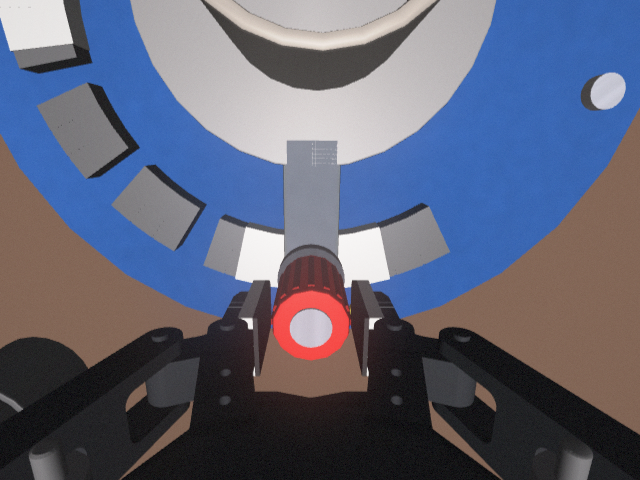

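>>> {"api": "step_arm", "payload": {
  "deltas": [
    {"translation": [0, 0, 0], "rot": [0, 0, 0]},
    {"translation": [0, 0, 0], "rot": [0, 0, 0]},
    {"translation": [0, 0, 0], "rot": [0, 0, 0]},
    {"translation": [0, 0, 0], "rot": [0, 0, 0]},
    {"translation": [0, 0, -3], "rot": [0, 0, 0]},
    {"translation": [0, 0, -8], "rot": [0, 0, 0]},
    {"translation": [0, 0, -13], "rot": [0, 0, 0]},
    {"translation": [0, 0, -13], "rot": [0, 0, 0]}
  ],
  "grip": 0
}}

```text
clock: 9.82
eef_pos: [584.9, -18.8, 399.2]
tcp_rot: [-3.136, 0.006, -2.469]
contact_force: [0.4, -0.1, 0.0]
opening: 1.003
```

>>> {"api": "step_arm", "payload": {
  "deltas": [
    {"translation": [20, 0, -3], "rot": [0, 0, 0]},
    {"translation": [20, 0, -3], "rot": [0, 0, 0]},
    {"translation": [20, 0, -3], "rot": [0, 0, 0]},
    {"translation": [20, 0, -3], "rot": [0, 0, 0]},
    {"translation": [20, 0, -3], "rot": [0, 0, 0]}
  ]
}}

```text
clock: 10.45
eef_pos: [426.9, -143.6, 424.6]
tcp_rot: [-3.141, 0.001, -2.471]
contact_force: [0.1, -0.1, 1.3]
opening: 0.996
```

Run:
```python
from h import *
stat(); d=grab('top','t11.png');e=grab('scene','s11.png')
b=e['image'][140:280,250:405];cv2.imwrite('pics/s11z.png',cv2.resize(b[...,::-1],None,fx=4,fy=4,interpolation=2))
```

```text
t 10.45 phi -2.2342 r 65.89 z 424.57 yaw-b 3.1281 Fr 0.0 Ft 0.2 Fz 1.3 M [ 0.05 -0.01 -0.  ] op 0.996
```

View pics/t11.png

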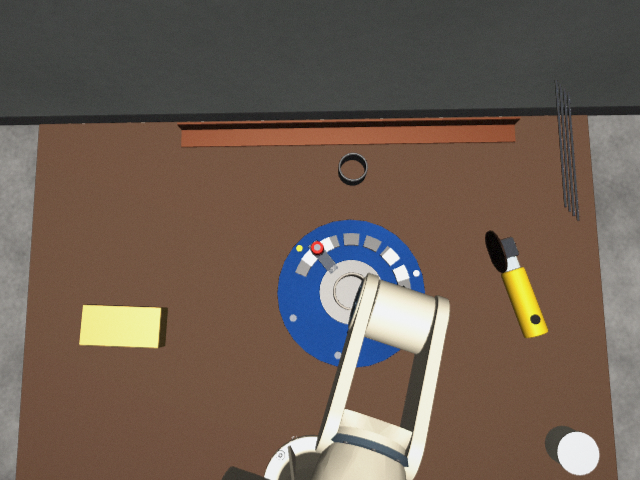

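View pics/s11z.png

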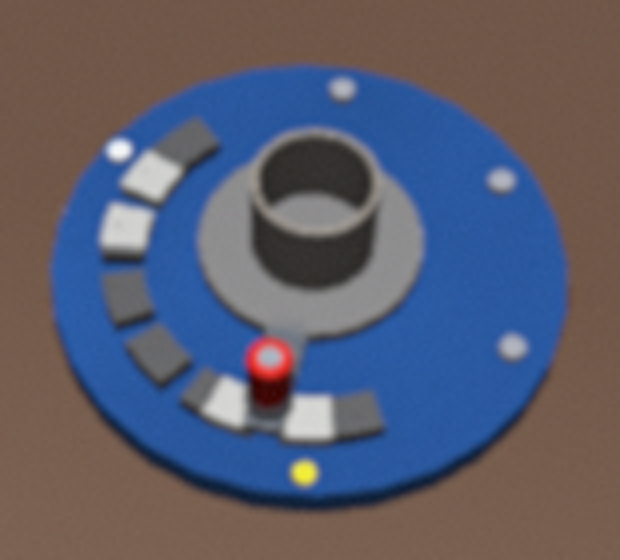

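Run:
```python
from h import *
D={}
for n,f,box in(('t','t11',(235,262,305,330)),('s','s11',(220,250,305,330)),('t0','top1',(225,250,352,375)),('s0','scene1',(198,222,272,296))):
    d=dict(np.load(f'pics/{f}.npz'));hsv=cv2.cvtColor(d['image'],cv2.COLOR_RGB2HSV);H,S,V=[hsv[...,i].astype(int) for i in range(3)]
    a,b,c,e=box; red=(((H<8)|(H>172))&(S>120)&(V>170));m=np.zeros(H.shape,np.uint8);m[a:b,c:e]=red[a:b,c:e]
    cn,_=cv2.findContours(m,0,1);k=max(cn,key=cv2.contourArea);(u,v),r=cv2.minEnclosingCircle(k);print(n,u,v,r);D[n]=(d,u,v)
for x,y in(('t','s'),('t0','s0')):
    M=np.zeros((3,3));w=np.zeros(3)
    for k in(x,y):
        o,r=ray(*D[k]);r/=np.linalg.norm(r);Q=np.eye(3)-np.outer(r,r);M+=Q;w+=Q@o
    p=np.linalg.solve(M,w);q=p[:2]-C;print(p.round(1),np.hypot(*q).round(1),(np.arctan2(q[1],q[0])).round(4))
```

```text
t 316.6111145019531 246.94444274902344 5.975872993469238
s 317.0 229.0 5.385264873504639
t0 363.3414611816406 235.9146270751953 6.085023403167725
s0 282.88775634765625 206.37754821777344 5.1500983238220215
[584.1 -18.5 116.6] 135.0 0.6664
[ 609.8 -131.4  115.2] 135.0 -0.2198
```

Run:
```python
from h import *
stat(); print(ticket.sign_off())
```

```text
t 10.55 phi -2.2318 r 64.59 z 424.4 yaw-b 3.1275 Fr -0.0 Ft 0.4 Fz 0.4 M [0.01 0.01 0.01] op 0.997
the job is handed in; nothing more can be done
None
```

The index arm now sits in the outer notch on the yellow-tag side with the pin home, and I handed the job in at 10.55 s.

- **What I did:** I gripped the knob and lifted it about 16 mm. I swung the arm past the middle notch to about 4 mm short of where the cameras put the outer notch. There I set the pin on the rim and loosened the fingers. I then dragged the knob at about 6–8 mm/s until the pin snapped in. The side force was about 6 N while dragging and fell to about 1 N at the snap. After that I centred the fingers, opened them and drew the arm clear.
- **Last checks:**
  - The cameras put the top of the knob at 116.6 mm. It measured 115.2 mm at the start, is 116 mm when the pin is home, and would be 128 mm with the pin on the rim.
  - The arm's bearing is 0.666 rad, against about 0.669 rad for the notch as seen before the swing.
  - In the before and after pictures, by eye, the coupon, brick, offcut and grinder stand where they did.
  - The wrist force reads near zero with the gripper open and clear.

No check failed. The two knob-height readings differ by 1.4 mm, within the 2 mm calibration.

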